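# Strip the sampler's filter turret and close it up

## Robot

A 6-joint arm with a two-finger parallel gripper is mounted at the origin on the work surface. World frame = base frame: x ahead of the robot, y to its left, z up, the work surface at z = 0. Lengths are in mm, angles in rad, forces in N, time in s.
With the tool pointing down it reaches from about 350 to 975 mm from the base axis. Payload 7.1 kg.
Tool frame: the origin (TCP) lies between the finger pads; the fingertips stand 19 mm ahead of it and the grasp point (between the pads) is the TCP (ctrl.tcp_to_tips is the distance from the TCP to the fingertips, in mm); z points along the fingers, y is the line along which they close (so a half turn about z gives the same grasp; the last joint's range is limited). The gripper opens to 88 mm and grips with 3 to 60 N. Pads are 20 mm wide; open, the fingers measure 115 mm over their backs; the gripper's body (75 mm by 178 mm) begins 61 mm behind the grasp point.
Start: joints at [1.093, 0.423, 1.63, -0, 1.089, -0.019], TCP at [276.763, 560.364, 241.675] pointing down, gripper open.
Joint ranges: [-3, 3], [-0.9, 2.11], [0.09, 2.58], [-1.31, 4.45], [0.11, 2.69], [-2.54, 2.54]. Speed limits (rad/s): [2.39, 2.39, 3.01, 3.14, 3.14, 3.14].

## Interface

Orientations are given as a rotation vector (axis times angle).
In Python, from workcell import status, optics, ctrl gives the robot as it stands. The module is installed in compiled form; this text tells all that it offers.
- The arm moves only by the shell command python3 -m inch 'ROWS'. ROWS is JSON, a list that holds one entry, the list of rows, each a list of 7 numbers: the shift along the tool's x, y, z in mm, then the turn, a rotation vector about the tool's x, y, z in rad, then the opening in per cent of the stroke, from 0 (shut) to 100 (fully open). A call has 1 to 20 rows; each row is the pose to reach, as a shift and turn from the pose commanded when the call began, along the tool's axes at that moment; what a row does not reach only later rows make up. A row lasts 1/10 s, in which the tool goes at most 50 mm and 8.59 degrees, less where a joint would pass 70% of its speed; a pose out of reach is approached as far as the arm can. A call with a gripper value outside its range is refused whole. The fingers move at their own pace and stop on an object; the grip force is fixed at half the most. Time passes only in rows, so rows that repeat a pose let the fingers close. It gives the time, the measured TCP pose, the force, the opening and the grip force at its end, in the units of the state.
- status.get_obs(): the state, without advancing time (a new reading comes with each control period).
- optics.get_image(name): name is "side" or "top" or "wrist"; returns a dict with "frame" (480x640x3 uint8, red, green, blue), "fx", "fy", "cx", "cy" (pixels), "rvec" (rotation vector, rad) and "tvec" (3), from world to camera coordinates, as OpenCV has them; the wrist camera has in their place "hand_eye" (4x4, takes a point from camera to tool coordinates, whose origin is the TCP and whose axes are the flange's). Camera axes: x right, y down, z forward; pixel columns grow to the right and rows downward; lengths in mm; the calibration is good to about 2 mm. A picture is of the moment at which its call begins: read the wrist's pose just before it. There is no depth.
- ctrl.close_job(): hands the job in; it is judged then, once.
The state is a dict: "t": time; "qpos": joint angles; "qvel": joint speeds; "joint_torque": joint torques, N m; "ee_pos": TCP position; "orientation": TCP orientation; "ft_force": force on the tool from outside, world axes, zero at the start; "moment": the same for the moment, N m; "width": finger opening in mm; "grasp_force": force on a finger pad.
Only numpy, scipy, OpenCV 4.12 (cv2) and the standard library are available. Lean on these libraries where they do the work, as an engineer would, in place of code of your own. Each camera call takes 0.05 s, during which the arm holds its last target. There are 200 camera calls.

## Task

Take the exposed filter holders off the air sampler for weighing: turn the turret to bring each one in turn to the loading gap of the hold-down ring, unscrew it and stand it upright in a free well of the transport rack, flange flat on the rack, never tipping it over. When all of them are off, put the dust cover over the stud so that it sits down on the hub, then screw the wing nut down on it until it is snug. Leave the other things on the bench where they are.

Things in the scene. Friction and masses are not known exactly. Their poses are not given: they have to be found in the camera images.
- sampler: fixed base of the air sampler: white drum 276 mm in diameter, 50 mm high, origin at the centre of its underside on the bench, on the turret's axis. Its -x axis points (roughly to the robot) at the loading gap. At its +x side, 130 to 205 mm from the axis, stands a control box 120 mm wide, 95 mm high. Posts carry a fixed flat C-shaped hold-down ring round the turret
- gap (a point): point fixed on the base, in the loading gap of the hold-down ring, 82 mm from the turret's axis along the base's -x, at the sockets' rim height (90 mm above the bench): where a socket's centre must stand to lift its holder out. The ring (inner diameter 219, outer 264 mm, 101 to 105 mm above the bench) overlaps the flanges by 8 mm elsewhere; the gap is 52 degrees wide: a holder within 8 degrees of its middle is clear
- hub (a point): point on the turret's vertical axis, turning with it, at the height to grip its round hub (48 mm diameter, top 138 mm above the bench, this point 10 mm below the top). The turret is an aluminium disc 228 mm in diameter with five sockets; it turns either way without stops against 0.3 N m of friction and stays where it is left: grip the hub from above and twist. Rotation gives the turret's angle
- port1 (a point): centre of the rim of one threaded socket of the turret, on the point hub's x axis, 82 mm from the turret's axis; four more follow every 72 degrees. Collar 62 mm outer diameter, rim 90 mm above the bench. Right-hand interrupted thread, 30 mm lead, not tight: a holder is free to lift straight out once turned 65 degrees (1.13 rad) anticlockwise from above; it meets an end stop at about 83 degrees
- stud (a point): tip of the threaded stud on the turret's axis, 40 mm above the hub's top, 178 mm above the bench; 24 mm in diameter over its coarse right-hand thread; turns with the turret. The wing nut first rests on the thread, its base 5 to 17 mm above the seated crown; turned clockwise (from above) it sinks 24 mm per turn and meets the crown after about half a turn to one turn
- holder1_c (a point): filter holder, white plastic, 0.22 kg (two or three of the five are present). From below: spigot with thread lugs, 45 mm over the lugs, 18 mm long; flange 72 mm diameter, 8 mm thick; round grip body 50 mm diameter, 8 to 52 mm above the flange's underside; nozzle up to 75 mm. This point: on its axis 32 mm above the flange's underside; z axis up the nozzle. At first screwed in a socket, flange on its rim
- holder2_c (a point): filter holder, identical to holder1, None if absent; the point lies on its axis 32 mm above the flange's underside, in the middle of the 50 mm round grip body; z axis up the nozzle
- holder3_c (a point): filter holder, identical to holder1, None if absent; the point lies on its axis 32 mm above the flange's underside, in the middle of the 50 mm round grip body; z axis up the nozzle
- holder4_c (a point): filter holder, identical to holder1, None if absent; the point lies on its axis 32 mm above the flange's underside, in the middle of the 50 mm round grip body; z axis up the nozzle
- holder5_c (a point): filter holder, identical to holder1, None if absent; the point lies on its axis 32 mm above the flange's underside, in the middle of the 50 mm round grip body; z axis up the nozzle
- rack: transport rack, a fixed grey plastic block 168 x 168 x 40 mm with four square wells, origin at the centre of its underside
- cover_c (a point): aluminium dust cover, 0.35 kg: disc 216 mm diameter, 3 mm thick (edge 5 mm), raised round crown 62 mm diameter, its flat top 36 mm above the disc's underside, with a 31 mm hole. This point: on the axis, 25 mm above the underside, where the crown is gripped from above; z up. Lies crown up on the bench. Seated, the crown rests on the hub's top, this point 45 mm below the stud's tip; 3 mm clearance all round
- nut_c (a point): steel wing nut, 0.12 kg, standing on the bench: round hub 46 mm diameter, 34 mm high, 28 mm bore; two wings 9 mm thick along this point's x axis out to 45 mm from the axis, 12 to 40 mm above the base. This point: on the axis 22 mm above the base; grip the hub with the fingers along its y axis. Screwed down it is 33 mm above cover_c; snug (over 4 N) when further turning carries the turret along; stays tight
- well1 (a point): centre of a well's mouth, on the rack's top, 40 mm above the bench: well 52 x 52 mm, 30 mm deep; a holder's spigot drops in with 3 mm to spare and its flange rests on the rack's top. Wells are 80 mm apart
- well2 (a point): centre of a well's mouth, on the rack's top, 40 mm above the bench: well 52 x 52 mm, 30 mm deep; a holder's spigot drops in with 3 mm to spare and its flange rests on the rack's top. Wells are 80 mm apart
- well3 (a point): centre of a well's mouth, on the rack's top, 40 mm above the bench: well 52 x 52 mm, 30 mm deep; a holder's spigot drops in with 3 mm to spare and its flange rests on the rack's top. Wells are 80 mm apart
- well4 (a point): centre of a well's mouth, on the rack's top, 40 mm above the bench: well 52 x 52 mm, 30 mm deep; a holder's spigot drops in with 3 mm to spare and its flange rests on the rack's top. Wells are 80 mm apart
- bottle: bystander: white capped plastic jar, 60 mm in diameter, 100 mm tall; origin at its underside
- amber: bystander: amber glass reagent bottle, 64 mm in diameter, 130 mm tall; origin at its underside
- cap: bystander: white screw cap lying on the bench, 44 mm in diameter, 16 mm tall; origin at its underside
- dish: bystander: closed petri dish, 92 mm in diameter, 16 mm tall; origin at its underside
- beaker: bystander: glass beaker, 68 mm in diameter, 85 mm tall; origin at its underside
- spatula: bystander: flat steel spatula, 145 mm long, 5 mm thick, lying on the bench; origin at its underside
- weightbox: bystander: wooden weight case, 90 x 130 x 45 mm; origin at its underside
Mind the look-alikes: they are no part of the job. Leave any red look-alike of the part that bears holder1_c alone.

How it is judged:
By the outcome, as a careful person would: the job done as asked, in the order asked, and still so for the second after the job is handed in, with the robot touching nothing.
Of holder1, holder2, holder3, holder4, holder5 only 2 to 3 are there at a start; the rules pass over those that are not, and their reading is None.
At some moment in a run one of cover may be knocked a few centimetres aside while the robot is not near it.
It also fails if it takes over 210 s, if anything falls off the work surface, if the arm or the gripper's body presses on something with over 40 N, if the wrist force passes 120 N, or if a joint passes its speed limit or range.

## Working session

There is one attempt and no reset: what is moved stays moved. The work goes in short steps, Python scripts to look and compute and a shell command to move; the robot and the scene stay as the last step left them, time stands still between calls to the robot, and variables do not carry over. Pictures are saved under pics/ and viewed, at most 14 in all, crops included, and the job is handed in when it is done.

```bash
mkdir -p pics; cat > h.py <<'E'
import numpy as np, cv2
from scipy.spatial.transform import Rotation as R
from workcell import status, optics, ctrl
def cam(name):
    o=status.get_obs(); im=optics.get_image(name)
    K=np.array([[im['fx'],0,im['cx']],[0,im['fy'],im['cy']],[0,0,1.]])
    if name=='wrist':
        T=np.eye(4);T[:3,:3]=R.from_rotvec(o['orientation']).as_matrix();T[:3,3]=o['ee_pos']
        C=T@np.array(im['hand_eye']); Rw=C[:3,:3].T; t=-Rw@C[:3,3]
    else:
        Rw=R.from_rotvec(np.ravel(im['rvec'])).as_matrix(); t=np.ravel(im['tvec'])
    return im['frame'],K,Rw,t
def save(name,tag):
    f,K,Rw,t=cam(name); cv2.imwrite(f'pics/{tag}.png',f[:,:,::-1]); np.savez(f'pics/{tag}.npz',f=f,K=K,R=Rw,t=t)
def load(tag):
    d=np.load(f'pics/{tag}.npz'); return d['f'],d['K'],d['R'],d['t']
def w(tag,u,v,z):
    f,K,Rw,t=load(tag); d=Rw.T@np.linalg.inv(K)@[u,v,1]; c=-Rw.T@t
    return np.round(c+d*(z-c[2])/d[2],1)
def px(tag,p):
    f,K,Rw,t=load(tag); q=K@(Rw@np.array(p,float)+t); return np.round(q[:2]/q[2],1)
def tool(dx,dy,dz):
    o=status.get_obs(); return R.from_rotvec(o['orientation']).inv().apply([dx,dy,dz])
E
python3 - <<'E'
from h import *
save('top','top0');save('side','side0');save('wrist','wrist0')
o=status.get_obs();print(o)
for n in('top0','side0'):
    f,K,Rw,t=load(n);print(n,K[0,0],-Rw.T@t)
print(R.from_rotvec(o['orientation']).as_matrix().round(2))
E
```

```text
{'t': 0.15, 'qpos': array([ 1.09299237e+00,  4.23676119e-01,  1.63049135e+00, -9.05602487e-06,
        1.08860344e+00, -1.89815601e-02]), 'qvel': array([-0.00213107, -0.00250118, -0.00288032, -0.00039142, -0.00131192,
        0.00084406]), 'joint_torque': array([-2.28034369e-04, -5.44985247e+01, -2.73919451e+01,  6.43185130e-02,
        2.04311020e-02, -5.24550728e-05]), 'ee_pos': array([276.59098663, 560.01622107, 241.08258075]), 'orientation': array([-7.14340679e-01, -3.05901086e+00,  1.79693415e-03]), 'ft_force': array([-0.22079162,  0.21743271,  0.25473774]), 'moment': array([ 0.02037245, -0.00554123,  0.10157486]), 'grasp_force': 0.0, 'width': 88.00934370076536}
top0 541.7811621056289 [ 344.18803275  -16.65529957 1492.84668835]
side0 521.6161972095839 [ 225.09013804 -837.0240002  1211.68935308]
[[-0.9   0.44 -0.  ]
 [ 0.44  0.9  -0.  ]
 [ 0.   -0.   -1.  ]]
```

View pics/top0.png

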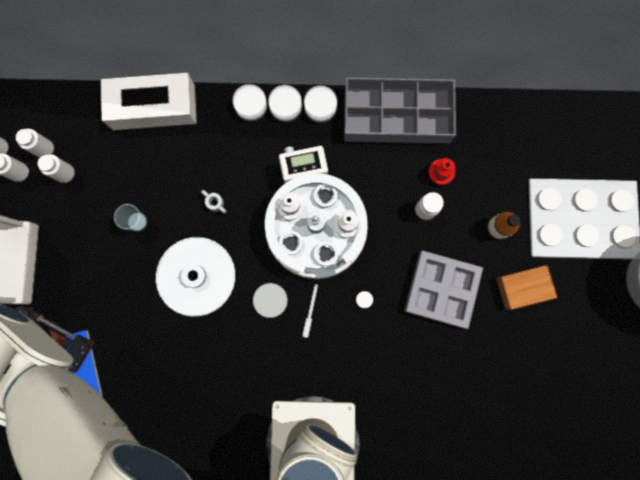

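View pics/side0.png

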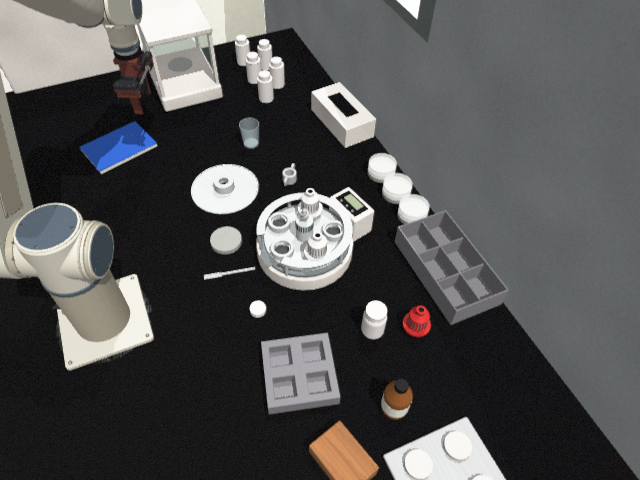

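Top view: sampler at about (316,226), with two holders at (289,205) and (347,221). Empty sockets are at (325,195), (324,253) and (292,243). Cover is at (195,276), nut at (213,201), rack at (444,289). The red look-alike is at (442,171).

```bash
python3 - <<'E'
from h import *
P=lambda n,u,v,z:print(n,w('top0',u,v,z))
P('stud',316,221,178);P('drum',316,227,50)
P('hA',289,202,165);P('hB',348,218,165);P('p',325,195,90);P('p',324,253,90);P('p',292,243,90)
P('cover crown',193,276,36);P('cover disc',195.5,276,3);P('nut',213,201,34);P('lcd',303,162,95)
for c in((422,252),(482,267),(470,327),(407,310)):P('rackc',*c,40)
for c in((432,270),(465,278),(458,306),(425,299)):P('well',*c,40)
f=load('top0')[0]
c=cv2.resize(f[140:340,140:380],None,fx=3.3,fy=3,interpolation=cv2.INTER_CUBIC)[:600,:800]
cv2.imwrite('pics/crop.png',c[:,:,::-1])
E
```

```text
stud [567.9  -0.8 178. ]
drum [5.733e+02 4.000e-01 5.000e+01]
hA [616.7  67.9 165. ]
hB [579.4 -80.  165. ]
p [653.  -21.9  90. ]
p [498.8 -22.5  90. ]
p [523.2  61.5  90. ]
cover crown [434.8 328.   36. ]
cover disc [437. 329.   3.]
nut [641.8 284.9  34. ]
lcd [740.2  38.4  95. ]
rackc [ 512.9 -286.9   40. ]
rackc [ 476.  -447.9   40. ]
rackc [ 316.1 -413.1   40. ]
rackc [ 357.  -246.5   40. ]
well [ 464.9 -313.6   40. ]
well [ 445.4 -401.8   40. ]
well [ 370.6 -382.1   40. ]
well [ 387.1 -294.4   40. ]
```

View pics/crop.png

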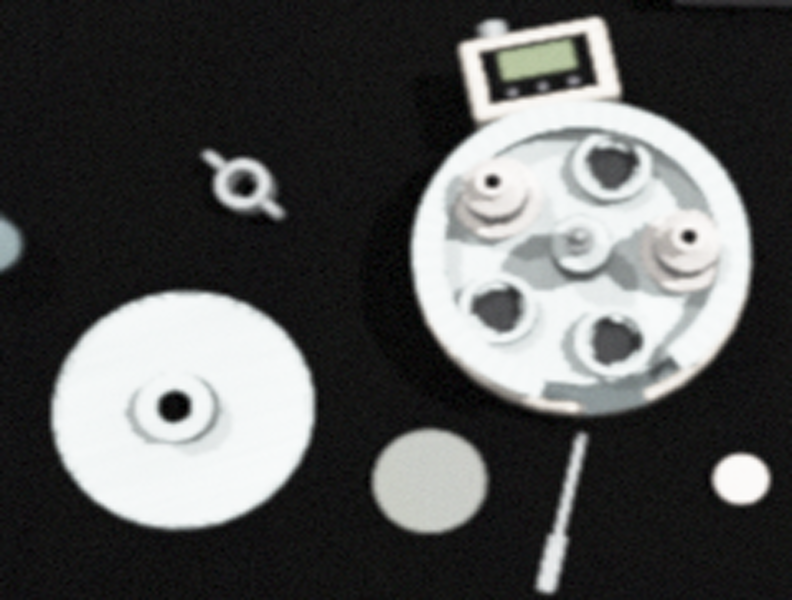

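```bash
python3 -m inch '[[[-150,-110,-150,0,0,0.3,100],[-511,-372,-150,0,0,0.766,60],[-511,-372,-150,0,0,0.766,60],[-511,-372,-150,0,0,0.766,60],[-511,-372,-150,0,0,0.766,60],[-511,-372,-150,0,0,0.766,60],[-511,-372,-150,0,0,0.766,60],[-511,-372,-150,0,0,0.766,60],[-511,-372,-150,0,0,0.766,60],[-511,-372,-150,0,0,0.766,60],[-511,-372,-150,0,0,0.766,60],[-511,-372,-150,0,0,0.766,60],[-511,-372,-150,0,0,0.766,60],[-511,-372,-150,0,0,0.766,60],[-511,-372,-150,0,0,0.766,60],[-511,-372,-150,0,0,0.766,60],[-511,-372,-150,0,0,0.766,60],[-511,-372,-150,0,0,0.766,60]]]'
python3 - <<'E'
from h import *
print(status.get_obs()['qpos'].round(3)); print(np.round(optics.get_image('wrist')['hand_eye'],3))
save('wrist','w1'); print(load('w1')[1], px('w1',[570,0,178]))
E
```

```text
t: 1.95
ee_pos: [569.6, 1.9, 391.5]
orientation: [-1.803, -2.572, 0.0]
ft_force: [0.3, -1.1, -0.0]
width: 52.8
grasp_force: 0.0
[-0.018  0.203  1.589  0.     1.35  -0.366]
[[ 1.00000e-03 -9.60000e-01 -2.81000e-01  7.58000e+01]
 [ 1.00000e+00  1.00000e-03  1.00000e-03 -6.48000e-01]
 [-1.00000e-03 -2.81000e-01  9.60000e-01 -1.42722e+02]
 [ 0.00000e+00  0.00000e+00  0.00000e+00  1.00000e+00]]
[[350.59423025   0.         320.27019744]
 [  0.         350.59423025 240.40668755]
 [  0.           0.           1.        ]] [320.3 215.7]
```

View pics/w1.png

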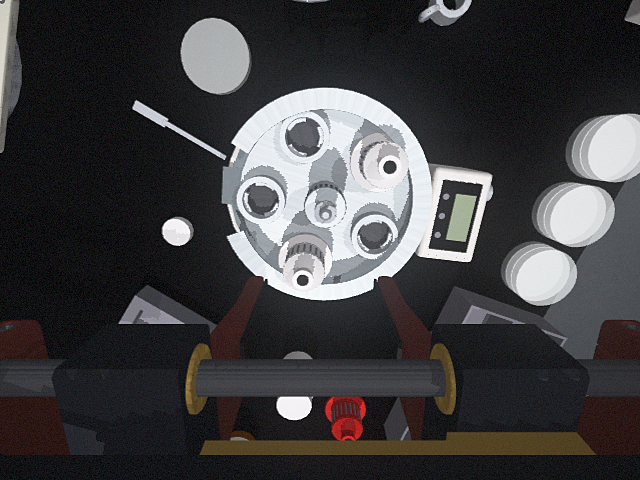

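```bash
python3 - <<'E'
from h import *
from scipy.optimize import least_squares
s=w('w1',326,213,178)
pr=[w('w1',305,134,90),w('w1',262,198,90),w('w1',375,234,90)]
noz=[w('w1',389,167,165),w('w1',302,280,165)]
print(s,pr,noz)
pts=np.array(pr+noz)[:,:2]
for c in [s[:2],None]:
    if c is None:
        r=least_squares(lambda x:np.hypot(*(pts-x).T)-82,s[:2]); c=r.x; print(c,r.fun)
    a=np.degrees(np.arctan2(*(pts-c).T[::-1]));print(a.round(1),(a%72).round(1),np.hypot(*(pts-c).T).round(1))
for u,v in((235,148),(229,236)):  # ring ends outer
    q=w('w1',u,v,105)[:2]-c; print('ring end',np.degrees(np.arctan2(q[1],q[0]))%360,np.hypot(*q))
for u,v in((437,168),(493,174),(472,261),(418,256)):
    print(w('w1',u,v,95))
q=np.mean([w('w1',*p,95)[:2] for p in((437,168),(493,174),(472,261),(418,256))],axis=0)-c
print('box',np.degrees(np.arctan2(q[1],q[0])),np.hypot(*q))
f=load('w1')[0];cv2.imwrite('pics/c1.png',cv2.resize(f[80:310,200:507],None,fx=2.6,fy=2.6,interpolation=cv2.INTER_CUBIC)[:,:,::-1])
E
```

```text
[574.6   4.7 178. ] [array([524.6,  70.7,  90. ]), array([498.9, -21.8,  90. ]), array([652.6, -16.5,  90. ])] [array([620.2,  70. , 165. ]), array([577. , -79.8, 165. ])]
[ 127.1 -160.7  -15.2   55.1  -88.4] [55.1 55.3 56.8 55.1 55.6] [82.8 80.2 80.8 79.6 84.5]
[574.14713759   3.51163687] [ 1.48170448 -2.60975704 -1.03508643 -1.12003606  1.36046822]
[ 126.4 -161.4  -14.3   55.3  -88. ] [54.4 54.6 57.7 55.3 56. ] [83.5 79.4 81.  80.9 83.4]
ring end 168.83566586752715 123.89167939175886
ring end 220.046615060166 128.8627071097668
[690.8  88.5  95. ]
[759.1 105.6  95. ]
[786.7  -5.8  95. ]
[716.4 -23.9  95. ]
box 12.901257410858872 168.3527086006866
```

View pics/c1.png

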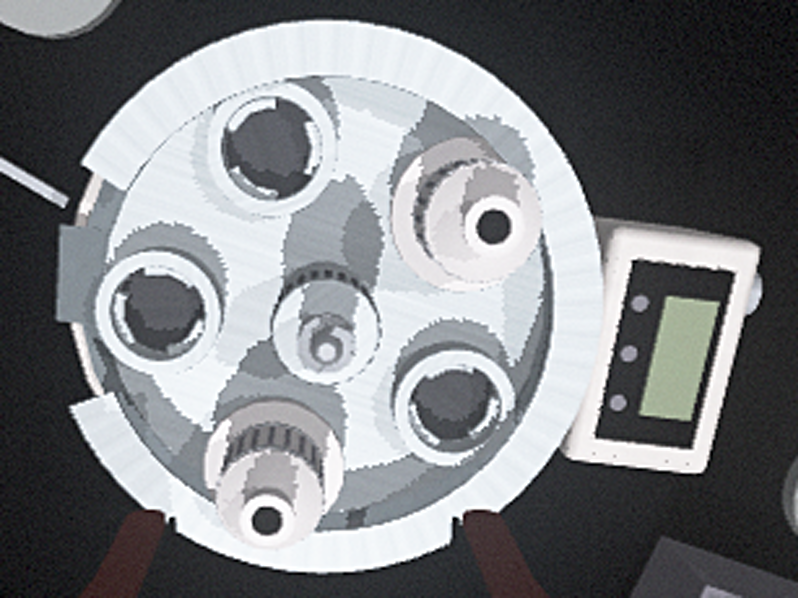

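```bash
python3 -m inch '[[[0.4,5,50,0,0,0,75],[0.4,5,100,0,0,0,75],[0.4,5,150,0,0,0,75],[0.4,5,190,0,0,0,75],[0.4,5,215,0,0,0,75],[0.4,5,240,0,0,0,75],[0.4,5,255,0,0,0,75],[0.4,5,263,0,0,0,75],[0.4,5,263,0,0,0,75],[0.4,5,263,0,0,0,0],[0.4,5,263,0,0,0,0],[0.4,5,263,0,0,0,0],[0.4,5,263,0,0,0,0],[0.4,5,263,0,0,0,0]]]'
```

```text
t: 3.45
ee_pos: [574.9, 2.4, 129.8]
orientation: [1.805, 2.57, 0.0]
ft_force: [-2.0, -0.5, 6.4]
width: 47.6
grasp_force: 30.0
```

```bash
python3 -m inch '[[[0,0,0,0,0,0.1,0],[0,0,0,0,0,0.22,0],[0,0,0,0,0,0.34,0],[0,0,0,0,0,0.46,0],[0,0,0,0,0,0.58,0],[0,0,0,0,0,0.70,0],[0,0,0,0,0,0.82,0],[0,0,0,0,0,0.94,0],[0,0,0,0,0,1.06,0],[0,0,0,0,0,1.18,0],[0,0,0,0,0,1.28,0],[0,0,0,0,0,1.36,0],[0,0,0,0,0,1.36,0],[0,0,0,0,0,1.36,0]]]'
python3 -m inch '[[[0,0,0,0,0,0,75],[0,0,0,0,0,0,75],[0,0,-50,0,0,0,75],[0,0,-100,0,0,0,75],[0,0,-150,0,0,0,75],[0,0,-200,0,0,0,75],[0,0,-200,0,0,0,75],[0,0,-200,0,0,0,75]]]'
python3 - <<'E'
from h import *
save('wrist','w2')
c=np.array([574.3,4])
for a in (193.5,193.5+72,193.5-72,193.5+144,193.5-144):
    d=np.array([np.cos(np.radians(a)),np.sin(np.radians(a))])*82+c
    print(a,d,'rim',px('w2',[*d,90]),'noz',px('w2',[*d,165]))
print(px('w2',[*c,178]))
E
```

```text
t: 4.85
ee_pos: [573.2, 3.0, 129.7]
orientation: [-3.02, -0.862, 0.004]
ft_force: [-8.6, 1.9, 12.5]
width: 47.4
grasp_force: 30.0
t: 5.65
ee_pos: [575.4, 2.6, 330.1]
orientation: [3.02, 0.863, 0.005]
ft_force: [-0.3, 0.0, -1.1]
width: 65.7
grasp_force: 0.0
193.5 [494.56566653 -15.14251984] rim [295.  275.9] noz [289.8 304.9]
265.5 [567.86635415 -77.74722137] rim [374.5 252.2] noz [386.6 276.8]
121.5 [531.45511769  73.91649348] rim [243.  209.9] noz [225.7 225.9]
337.5 [650.05812167 -27.38004145] rim [379.1 166.7] noz [393.3 173.1]
49.5 [627.55473996  66.35328918] rim [293.3 137. ] noz [286.9 136.4]
[316.4 230.2]
```

View pics/w2.png

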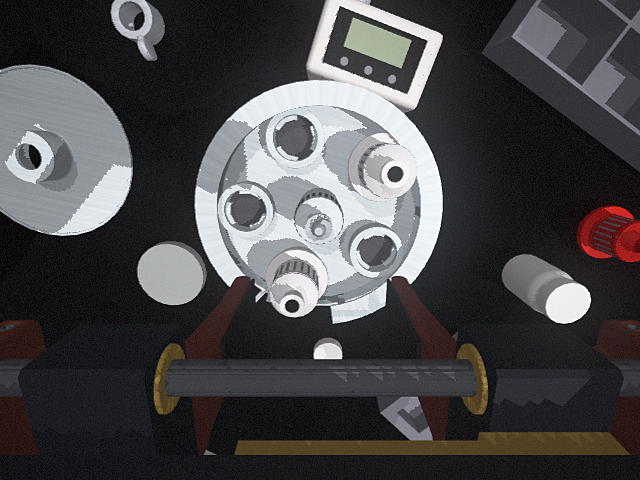

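Nozzle at (292,304), against (290,305) predicted for the gap centre. The turret turned as intended, so I'll grip this holder.

```bash
python3 -m inch '[[[-40,-13,20,0,0,0,85],[-78,-25.5,40,0,0,0,85],[-78,-25.5,80,0,0,0,85],[-78,-25.5,120,0,0,0,85],[-78,-25.5,150,0,0,0,85],[-78,-25.5,180,0,0,0,85],[-78,-25.5,200,0,0,0,85],[-78,-25.5,208,0,0,0,85],[-78,-25.5,208,0,0,0,85],[-78,-25.5,208,0,0,0,0],[-78,-25.5,208,0,0,0,0],[-78,-25.5,208,0,0,0,0],[-78,-25.5,208,0,0,0,0],[-78,-25.5,208,0,0,0,0],[-78,-25.5,208,0,0,0,0]]]'
```

```text
t: 7.2
ee_pos: [495.2, -16.8, 121.5]
orientation: [-3.021, -0.863, -0.001]
ft_force: [-2.1, 1.4, 6.7]
width: 49.9
grasp_force: 30.0
```

```bash
python3 -m inch '[[[0,0,-0.5,0,0,-0.1,0],[0,0,-1,0,0,-0.2,0],[0,0,-1.4,0,0,-0.3,0],[0,0,-1.9,0,0,-0.4,0],[0,0,-2.4,0,0,-0.5,0],[0,0,-2.9,0,0,-0.6,0],[0,0,-3.4,0,0,-0.7,0],[0,0,-3.8,0,0,-0.8,0],[0,0,-4.3,0,0,-0.9,0],[0,0,-4.8,0,0,-1.0,0],[0,0,-5.3,0,0,-1.1,0],[0,0,-5.7,0,0,-1.2,0],[0,0,-6.1,0,0,-1.28,0],[0,0,-6.1,0,0,-1.28,0],[0,0,-9,0,0,-1.28,0]]]'
```

```text
t: 8.7
ee_pos: [494.8, -17.0, 129.6]
orientation: [-1.91, -2.494, 0.0]
ft_force: [-0.3, -0.1, -1.8]
width: 49.5
grasp_force: 30.0
```

```bash
python3 -m inch '[[[0,0,-20,0,0,0,0],[0,0,-50,0,0,0,0],[0,0,-90,0,0,0,0],[-30,-16,-130,0,0,0,0],[-70,-38,-160,0,0,0,0],[-115,-62,-170,0,0,0,0],[-155,-84,-170,0,0,0,0],[-195,-105,-170,0,0,0,0],[-235,-127,-170,0,0,0,0],[-270,-146,-170,0,0,0,0],[-292,-157,-170,0,0,0,0],[-299,-161.5,-170,0,0,0,0],[-299,-161.5,-170,0,0,0,0],[-299,-161.5,-170,0,0,0,0]]]'
python3 - <<'E'
from h import *
save('wrist','w3')
print(px('w3',[465,-314,40]),px('w3',[445,-402,40]),px('w3',[371,-382,40]),px('w3',[387,-294,40]))
E
```

```text
t: 10.1
ee_pos: [417.8, -347.0, 299.5]
orientation: [-1.907, -2.495, -0.001]
ft_force: [-0.2, 0.2, -1.6]
width: 49.7
grasp_force: 30.0
[367.7 189.3] [330.1 255.1] [274.3 223.9] [306.3 153.5]
```

View pics/w3.png

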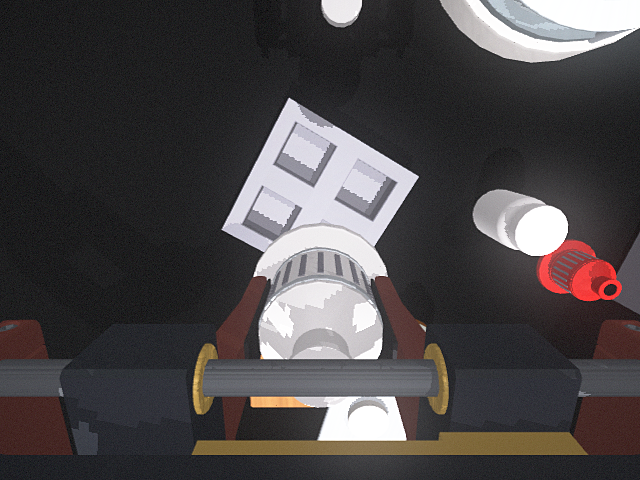

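```bash
python3 - <<'E'
from h import *
a=w('w3',289,98,40);b=w('w3',419,177,40);c=w('w3',221,230,40)
print(a,b,c,np.hypot(*(a-b)[:2]),np.hypot(*(a-c)[:2]))
cen=(b+c)/2; ux=(b-a)/np.linalg.norm(b-a); uy=(c-a)/np.linalg.norm(c-a); print(cen,ux,uy)
for i,j in((-40,-40),(40,-40),(-40,40),(40,40)):
    p=cen+i*ux+j*uy; print(p,px('w3',p))
print(w('w3',305.5,153.5,40),w('w3',366,189,40),w('w3',273,213,40))
# subpixel: dark/bright crop
f=load('w3')[0];cv2.imwrite('pics/c3.png',cv2.resize(f[90:260,210:430],None,fx=3.5,fy=3.5,interpolation=cv2.INTER_CUBIC)[:,:,::-1])
E
```

```text
[ 354.6 -243.1   40. ] [ 517.  -285.4   40. ] [ 311.8 -405.9   40. ] 167.81850315147014 168.33205280040994
[ 414.4  -345.65   40.  ] [ 0.96771212 -0.25205802  0.        ] [-0.25425936 -0.96713607  0.        ]
[ 385.86188947 -296.88223631   40.        ] [304.7 155.8]
[ 463.27885933 -317.04687809   40.        ] [365.5 191.4]
[ 365.52114067 -374.25312191   40.        ] [271.3 216.5]
[ 442.93811053 -394.41776369   40.        ] [330.2 248.9]
[ 386.1 -294.3   40. ] [ 463.  -314.2   40. ] [ 366.5 -369.6   40. ]
```

View pics/c3.png

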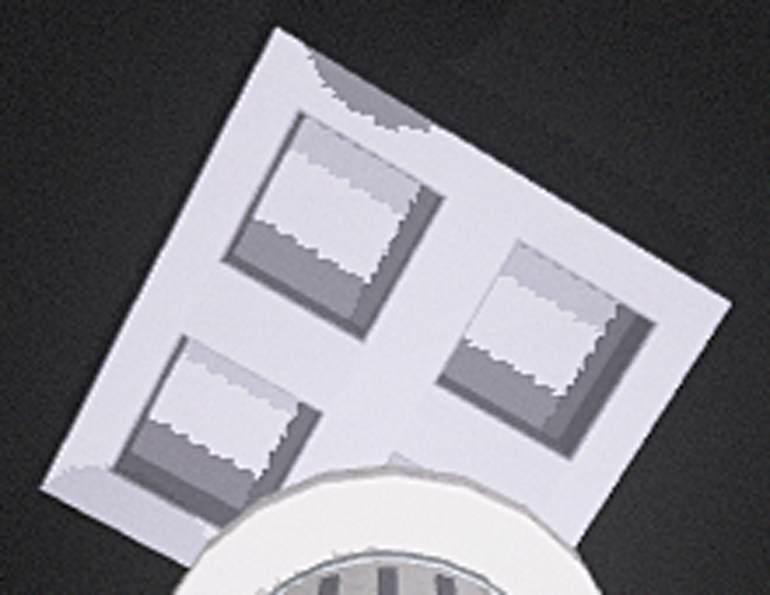

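```bash
python3 -m inch '[[[9,26,30,0,0,0,0],[18,52,70,0,0,0,0],[18,52,110,0,0,0,0],[18,52,150,0,0,0,0],[18,52,180,0,0,0,0],[18,52,195,0,0,0,0],[18,52,199,0,0,0,0],[18,52,203,0,0,0,0],[18,52,207,0,0,0,0],[18,52,211,0,0,0,0],[18,52,214,0,0,0,0],[18,52,214,0,0,0,0]]]'
```

```text
t: 11.35
ee_pos: [463.2, -316.9, 85.7]
orientation: [1.907, 2.496, 0.0]
ft_force: [0.2, 0.1, -2.0]
width: 49.6
grasp_force: 30.0
```

```bash
python3 -m inch '[[[0,0,4,0,0,0,0],[0,0,8,0,0,0,0],[0,0,11,0,0,0,0],[0,0,13,0,0,0,0],[0,0,13.5,0,0,0,0],[0,0,13.5,0,0,0,0]]]'
```

```text
t: 11.95
ee_pos: [463.2, -316.8, 72.1]
orientation: [-1.907, -2.496, 0.0]
ft_force: [0.3, 0.3, -1.6]
width: 49.8
grasp_force: 30.0
```

```bash
python3 -m inch '[[[0,0,1,0,0,0,0],[0,0,1.5,0,0,0,0],[0,0,1.5,0,0,0,80],[0,0,1.5,0,0,0,80],[0,0,1.5,0,0,0,80],[0,0,-20,0,0,0,80],[0,0,-50,0,0,0,80],[0,0,-90,0,0,0,80],[0,0,-130,0,0,0,80],[0,0,-170,0,0,0,80],[0,0,-200,0,0,0,80]]]'
python3 -m inch '[[[30,21,0,0,0,-0.12,75],[65,44,0,0,0,-0.24,75],[105,72,0,0,0,-0.36,75],[145,99,0,0,0,-0.48,75],[185,127,0,0,0,-0.6,75],[225,154,0,0,0,-0.72,75],[255,175,0,0,0,-0.84,75],[272,187,0,0,0,-0.94,75],[279,191,0,0,0,-0.995,75],[279,191,30,0,0,-0.995,75],[279,191,70,0,0,-0.995,75],[279,191,95,0,0,-0.995,75],[279,191,115,0,0,-0.995,75],[279,191,130,0,0,-0.995,75],[279,191,139,0,0,-0.995,75],[279,191,143,0,0,-0.995,75],[279,191,143,0,0,-0.995,75]]]'
```

```text
t: 13.05
ee_pos: [463.6, -317.2, 274.9]
orientation: [1.906, 2.494, 0.0]
ft_force: [-0.3, -0.1, 0.0]
width: 70.5
grasp_force: 0.0
t: 14.75
ee_pos: [574.4, 2.5, 129.2]
orientation: [0.485, 3.104, 0.0]
ft_force: [0.4, -0.8, 0.1]
width: 66.0
grasp_force: 0.0
```

```bash
python3 -m inch '[[[0,0,0,0,0,0,0],[0,0,0,0,0,0,0],[0,0,0,0,0,0,0],[0,0,0,0,0,0,0],[0,0,0,0,0,0.1,0],[0,0,0,0,0,0.22,0],[0,0,0,0,0,0.34,0],[0,0,0,0,0,0.46,0],[0,0,0,0,0,0.58,0],[0,0,0,0,0,0.70,0],[0,0,0,0,0,0.82,0],[0,0,0,0,0,0.94,0],[0,0,0,0,0,1.06,0],[0,0,0,0,0,1.18,0],[0,0,0,0,0,1.25,0],[0,0,0,0,0,1.25,0]]]'
python3 -m inch '[[[0,0,0,0,0,0.1,0],[0,0,0,0,0,0.22,0],[0,0,0,0,0,0.34,0],[0,0,0,0,0,0.46,0],[0,0,0,0,0,0.58,0],[0,0,0,0,0,0.70,0],[0,0,0,0,0,0.82,0],[0,0,0,0,0,0.94,0],[0,0,0,0,0,1.06,0],[0,0,0,0,0,1.18,0],[0,0,0,0,0,1.263,0],[0,0,0,0,0,1.263,0],[0,0,0,0,0,1.263,0]]]'
python3 -m inch '[[[0,0,0,0,0,0,75],[0,0,0,0,0,0,75],[0,0,-50,0,0,0,75],[0,0,-100,0,0,0,75],[0,0,-150,0,0,0,75],[0,0,-200,0,0,0,75],[0,0,-200,0,0,0,75],[0,0,-200,0,0,0,75]]]'
python3 - <<'E'
from h import *
save('wrist','w4')
c=np.array([575,2.6])
for a in (193.5,193.5+72,193.5-72,193.5+144,193.5-144):
    d=np.array([np.cos(np.radians(a)),np.sin(np.radians(a))])*82+c
    print(a,d.round(1),'rim',px('w4',[*d,90]),'noz',px('w4',[*d,165]))
print(px('w4',[*c,178]))
E
```

```text
t: 16.35
ee_pos: [574.4, 2.9, 130.0]
orientation: [2.21, 2.232, 0.002]
ft_force: [-2.1, 3.1, 5.6]
width: 47.4
grasp_force: 30.0
t: 17.65
ee_pos: [573.5, 3.4, 129.9]
orientation: [-3.1, -0.501, 0.001]
ft_force: [-4.8, 6.2, 8.3]
width: 47.6
grasp_force: 30.0
t: 18.45
ee_pos: [574.7, 2.2, 330.4]
orientation: [3.101, 0.499, 0.005]
ft_force: [-0.2, -0.3, -0.5]
width: 65.8
grasp_force: 0.0
193.5 [495.3 -16.5] rim [312.6 278.7] noz [311.2 308.2]
265.5 [568.6 -79.1] rim [385.  237.8] noz [399.5 259.5]
121.5 [532.2  72.5] rim [247.5 226.5] noz [231.3 246. ]
337.5 [650.8 -28.8] rim [368.9 152.6] noz [380.8 155.8]
49.5 [628.3  65. ] rim [278.2 144.7] noz [268.1 145.9]
[318.2 229.8]
```

View pics/w4.png

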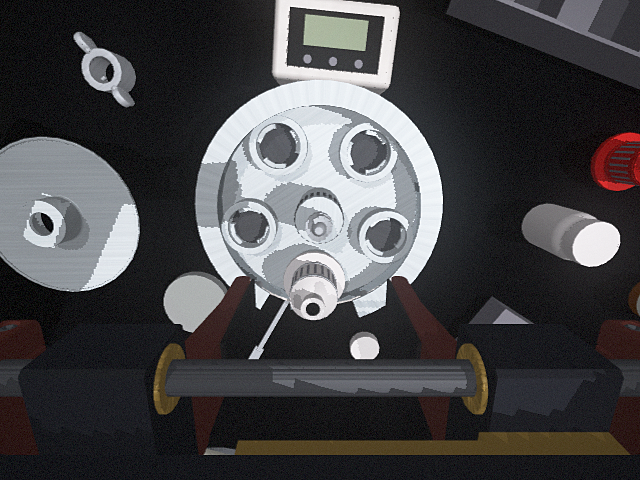

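Nozzle at (313,308), which is centred in the gap. Now gripping holder 2.

```bash
python3 -m inch '[[[-40,-3,20,0,0,0,85],[-81,-6,40,0,0,0,85],[-81,-6,80,0,0,0,85],[-81,-6,120,0,0,0,85],[-81,-6,150,0,0,0,85],[-81,-6,180,0,0,0,85],[-81,-6,200,0,0,0,85],[-81,-6,208,0,0,0,85],[-81,-6,208,0,0,0,85],[-81,-6,208,0,0,0,0],[-81,-6,208,0,0,0,0],[-81,-6,208,0,0,0,0],[-81,-6,208,0,0,0,0],[-81,-6,208,0,0,0,0],[-81,-6,208,0,0,0,0]]]'
python3 -m inch '[[[0,0,-0.5,0,0,-0.1,0],[0,0,-1,0,0,-0.2,0],[0,0,-1.4,0,0,-0.3,0],[0,0,-1.9,0,0,-0.4,0],[0,0,-2.4,0,0,-0.5,0],[0,0,-2.9,0,0,-0.6,0],[0,0,-3.4,0,0,-0.7,0],[0,0,-3.8,0,0,-0.8,0],[0,0,-4.3,0,0,-0.9,0],[0,0,-4.8,0,0,-1.0,0],[0,0,-5.3,0,0,-1.1,0],[0,0,-5.7,0,0,-1.2,0],[0,0,-6.1,0,0,-1.28,0],[0,0,-6.1,0,0,-1.28,0],[0,0,-9,0,0,-1.28,0]]]'
```

```text
t: 20.0
ee_pos: [495.9, -17.1, 122.0]
orientation: [3.102, 0.499, 0.002]
ft_force: [-1.0, 1.1, 7.7]
width: 49.8
grasp_force: 30.0
t: 21.5
ee_pos: [495.0, -17.1, 129.9]
orientation: [-2.192, -2.249, 0.001]
ft_force: [-0.3, 1.5, -3.3]
width: 49.7
grasp_force: 30.0
```

```bash
python3 -m inch '[[[0,0,-20,0,0,0,0],[0,0,-50,0,0,0,0],[0,0,-90,0,0,0,0],[-30,-12,-120,0,0,0,0],[-70,-28,-140,0,0,0,0],[-115,-46,-140,0,0,0,0],[-160,-63,-140,0,0,0,0],[-205,-80,-140,0,0,0,0],[-250,-98,-140,0,0,0,0],[-295,-116,-140,0,0,0,0],[-330,-129,-140,0,0,0,0],[-348,-136,-140,0,0,0,0],[-352.5,-138,-140,0,0,0,0],[-352.5,-138,-110,0,0,0,0],[-352.5,-138,-70,0,0,0,0],[-352.5,-138,-30,0,0,0,0],[-352.5,-138,0,0,0,0,0],[-352.5,-138,20,0,0,0,0],[-352.5,-138,26,0,0,0,0],[-352.5,-138,28,0,0,0,0]]]'
python3 -m inch '[[[0,0,4,0,0,0,0],[0,0,8,0,0,0,0],[0,0,12,0,0,0,0],[0,0,15,0,0,0,0],[0,0,15,0,0,0,0]]]'
```

```text
t: 23.5
ee_pos: [367.5, -372.7, 101.9]
orientation: [-2.189, -2.252, -0.0]
ft_force: [0.4, -0.1, -2.4]
width: 49.5
grasp_force: 30.0
t: 24.0
ee_pos: [367.2, -373.3, 87.0]
orientation: [-2.19, -2.252, -0.0]
ft_force: [-1.0, 0.4, -2.2]
width: 49.7
grasp_force: 30.0
```

```bash
python3 -m inch '[[[0,-1,4,0,0,0,0],[0,-1,8,0,0,0,0],[0,-1,12,0,0,0,0],[0,-1,15,0,0,0,0],[0,-1,16,0,0,0,0],[0,-1,16,0,0,0,0],[0,-1,16,0,0,0,80],[0,-1,16,0,0,0,80],[0,-1,16,0,0,0,80],[0,-1,-10,0,0,0,80],[0,-1,-40,0,0,0,80],[0,-1,-80,0,0,0,80],[0,-1,-120,0,0,0,80],[0,-1,-160,0,0,0,80],[0,-1,-200,0,0,0,80],[0,-1,-200,0,0,0,80]]]'
python3 - <<'E'
from h import *
save('top','top2');f=load('top2')[0]
cv2.imwrite('pics/c5.png',np.hstack([cv2.resize(f[150:350,130:330],None,fx=2,fy=2),cv2.resize(f[150:350,330:530],None,fx=2,fy=2)])[:,:,::-1])
E
```

```text
t: 25.6
ee_pos: [368.4, -375.6, 292.7]
orientation: [2.183, 2.245, -0.001]
ft_force: [-0.7, -0.7, 0.3]
width: 70.2
grasp_force: 0.0
```

View pics/c5.png

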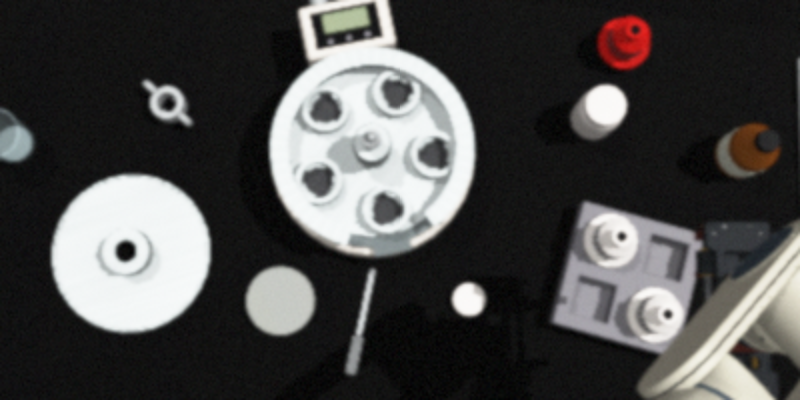

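```bash
python3 -m inch '[[[40,5,-40,0,0,0,90],[85,11,-40,0,0,0,90],[130,16,-40,0,0,0,90],[175,22,-40,0,0,0,90],[220,27,-40,0,0,0,90],[265,33,-40,0,0,0,90],[310,39,-40,0,0,0,90],[355,44,-40,0,0,0,90],[400,50,-40,0,0,0,90],[445,55,-40,0,0,0,90],[490,61,-40,0,0,0,90],[535,67,-40,0,0,0,90],[580,72,-40,0,0,0,90],[625,78,-40,0,0,0,90],[660,82,-40,0,0,0,90],[690,86,-40,0,0,0,90],[701,87,-40,0,0,0,90],[701,87,-40,0,0,0,90],[701,87,-40,0,0,0,90],[701,87,-40,0,0,0,90]]]'
python3 - <<'E'
from h import *
save('wrist','w5')
print(px('w5',[436,328,36]),px('w5',[642,285,40]))
E
```

```text
t: 27.65
ee_pos: [433.5, 328.4, 326.8]
orientation: [2.191, 2.251, -0.002]
ft_force: [-1.0, -0.4, -0.4]
width: 78.9
grasp_force: 0.0
[322.2 201.3] [482.6 239.7]
```

View pics/w5.png

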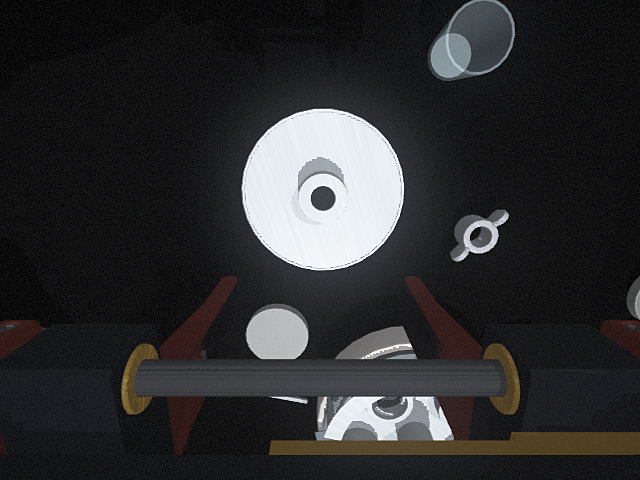

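```bash
python3 - <<'E'
from h import *
f=load('w5')[0]
g=f.min(2); m=(g>110).astype(np.uint8)
n,l,st,ce=cv2.connectedComponentsWithStats(m); print([(st[i].tolist(),ce[i].round(1).tolist()) for i in range(1,n) if st[i,4]>300])
print('crown',w('w5',322.5,198,36),'disc',w('w5',323,189,4))
a=w('w5',506,213,40);b=w('w5',457,258,40);print('nut',w('w5',481,236.5,34),(a+b)/2,a-b,np.degrees(np.arctan2(*(a-b)[1::-1])))
E
```

```text
[([431, 0, 84, 78, 1769], [458.3, 50.4]), ([241, 109, 163, 162, 20137], [322.4, 188.9]), ([453, 211, 56, 51, 751], [480.9, 236.2]), ([246, 308, 63, 51, 2606], [276.7, 334.3]), ([348, 327, 65, 32, 1010], [384.9, 343.1]), ([316, 396, 138, 45, 3765], [381.9, 418.3])]
crown [436.2 332.1  36. ] disc [436.9 338.8   4. ]
nut [642.2 287.6  34. ] [639.2  289.95  40.  ] [53.  60.9  0. ] 48.96762875805552
```

```bash
python3 -m inch '[[[2.6,2.7,50,0,0,0,95],[2.6,2.7,100,0,0,0,95],[2.6,2.7,150,0,0,0,95],[2.6,2.7,200,0,0,0,95],[2.6,2.7,240,0,0,0,95],[2.6,2.7,270,0,0,0,95],[2.6,2.7,290,0,0,0,95],[2.6,2.7,299,0,0,0,95],[2.6,2.7,299,0,0,0,95],[2.6,2.7,299,0,0,0,0],[2.6,2.7,299,0,0,0,0],[2.6,2.7,299,0,0,0,0],[2.6,2.7,299,0,0,0,0],[2.6,2.7,299,0,0,0,0]]]'
```

```text
t: 29.1
ee_pos: [436.8, 332.8, 29.4]
orientation: [2.191, 2.252, 0.002]
ft_force: [-0.1, -0.7, 6.9]
width: 62.6
grasp_force: 29.7
```

```bash
python3 -m inch '[[[0,0,0,0,0,0,90],[0,0,0,0,0,0,90],[0,0,0,0,0,-0.1,90],[0,0,0,0,0,-0.22,90],[0,0,0,0,0,-0.36,90],[0,0,0,0,0,-0.5,90],[0,0,0,0,0,-0.64,90],[0,0,0,0,0,-0.78,90],[0,0,0,0,0,-0.92,90],[0,0,0,0,0,-1.06,90],[0,0,0,0,0,-1.2,90],[0,0,0,0,0,-1.34,90],[0,0,0,0,0,-1.48,90],[0,0,2,0,0,-1.57,90],[0,0,2,0,0,-1.57,0],[0,0,2,0,0,-1.57,0],[0,0,2,0,0,-1.57,0],[0,0,2,0,0,-1.57,0],[0,0,2,0,0,-1.57,0]]]'
```

```text
t: 31.0
ee_pos: [436.3, 332.5, 26.2]
orientation: [-0.041, 3.141, 0.0]
ft_force: [-0.7, 0.9, -0.5]
width: 62.6
grasp_force: 29.7
```

```bash
python3 -m inch '[[[0,0,-10,0,0,0,0],[0,0,-30,0,0,0,0],[0,0,-60,0,0,0,0],[0,0,-100,0,0,0,0],[0,0,-140,0,0,0,0],[0,0,-180,0,0,0,0],[-4,-10,-215,0,0,0,0],[-14,-36,-230,0,0,0,0],[-27,-70,-230,0,0,0,0],[-43,-110,-230,0,0,0,0],[-59,-150,-230,0,0,0,0],[-75,-190,-230,0,0,0,0],[-91,-232,-230,0,0,0,0],[-106,-272,-230,0,0,0,0],[-118,-303,-230,0,0,0,0],[-126,-324,-230,0,0,0,0],[-130,-333.5,-230,0,0,0,0],[-130,-333.5,-230,0,0,0,0],[-130,-333.5,-230,0,0,0,0]]]'
```

```text
t: 32.9
ee_pos: [574.7, 3.3, 256.1]
orientation: [0.043, -3.14, -0.001]
ft_force: [0.4, 1.0, -2.2]
width: 62.3
grasp_force: 29.7
```

```bash
python3 -m inch '[[[-0.2,-0.6,20,0,0,0,0],[-0.2,-0.6,45,0,0,0,0],[-0.2,-0.6,65,0,0,0,0],[-0.2,-0.6,75,0,0,0,0],[-0.2,-0.6,80,0,0,0,0],[-0.2,-0.6,84,0,0,0,0],[-0.2,-0.6,88,0,0,0,0],[-0.2,-0.6,92,0,0,0,0],[-0.2,-0.6,96,0,0,0,0],[-0.2,-0.6,96,0,0,0,0]]]'
```

```text
t: 33.9
ee_pos: [575.3, 1.9, 159.8]
orientation: [0.042, -3.141, -0.0]
ft_force: [-0.3, -0.0, -4.2]
width: 62.1
grasp_force: 29.7
```

Stud has entered the hole without contact. Lowering to the seat.

```bash
python3 -m inch '[[[0,0.5,5,0,0,0,0],[0,0.5,10,0,0,0,0],[0,0.5,14,0,0,0,0],[0,0.5,18,0,0,0,0],[0,0.5,21,0,0,0,0],[0,0.5,23,0,0,0,0],[0,0.5,24.5,0,0,0,0],[0,0.5,24.5,0,0,0,0]]]'
```

```text
t: 34.7
ee_pos: [575.5, 2.5, 135.5]
orientation: [0.043, -3.141, -0.0]
ft_force: [0.1, -0.0, -3.6]
width: 62.3
grasp_force: 29.7
```

```bash
python3 -m inch '[[[0,0,1,0,0,0,0],[0,0,2,0,0,0,0],[0,0,2,0,0,0,0],[0,0,2,0,0,0,90],[0,0,2,0,0,0,90],[0,0,2,0,0,0,90],[0,0,-10,0,0,0,90],[0,0,-40,0,0,0,90],[0,0,-80,0,0,0,70],[0,0,-110,0,0,0,70]]]'
python3 -m inch '[[[-8,30,-20,0,0,-0.1,65],[-18,70,-40,0,0,-0.2,65],[-29,110,-40,0,0,-0.34,65],[-40,150,-40,0,0,-0.48,65],[-50,190,-40,0,0,-0.62,65],[-60,230,-40,0,0,-0.76,65],[-69,263,-40,0,0,-0.83,65],[-74,283,-40,0,0,-0.83,65],[-74,283,-40,0,0,-0.83,65],[-74,283,-40,0,0,-0.83,65],[-74,283,-40,0,0,-0.83,65]]]'
python3 - <<'E'
from h import *
print(status.get_obs()['qpos'].round(2))
save('wrist','w6'); print(px('w6',[642,287.6,34]),px('w6',[575.2,2.5,178]))
f=load('w6')[0]; save('side','side2'); s=load('side2')[0][140:320,180:420]
cv2.imwrite('pics/c6.png',np.hstack([cv2.resize(f[40:340,160:480],(400,375)),cv2.resize(s,(400,375))])[:,:,::-1])
E
```

```text
t: 35.7
ee_pos: [576.0, 2.5, 248.6]
orientation: [-0.043, 3.139, -0.0]
ft_force: [0.1, -1.2, 0.8]
width: 66.3
grasp_force: 0.0
t: 36.8
ee_pos: [641.6, 286.3, 286.0]
orientation: [1.304, -2.858, 0.0]
ft_force: [0.2, -0.2, -0.7]
width: 57.0
grasp_force: 0.0
[ 0.4   0.5   1.4  -0.    1.24 -2.02]
[321.6 210.2] [  72.4 -207.4]
```

View pics/c6.png

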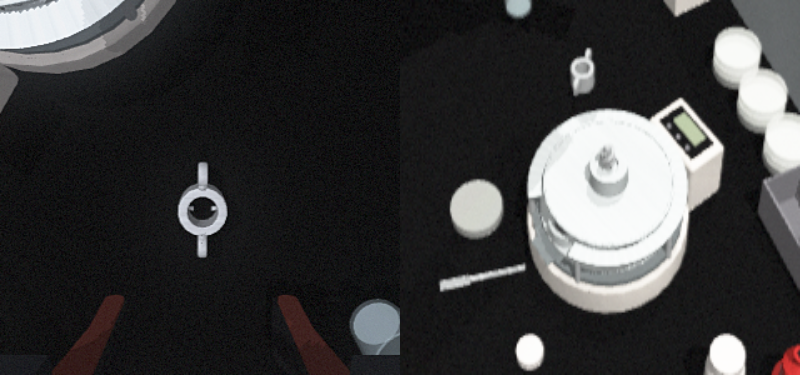

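```bash
python3 - <<'E'
from h import *
o=status.get_obs();Rt=R.from_rotvec(o['orientation']).as_matrix();e=o['ee_pos'];ex=Rt[:,0]
f=load('w6')[0];g=cv2.cvtColor(f,cv2.COLOR_RGB2GRAY)
sub=g[150:270,280:370]
m=(sub>70).astype(np.uint8);n,l,st,ce=cv2.connectedComponentsWithStats(m);i=1+np.argmax(st[1:,4]);print(st[i]+[280,150,0,0,0])
col=sub[:,int(322-280)-1:int(322-280)+3].mean(1).round().astype(int);print(dict(zip(range(150,270),col)))
for v,z in((169.5,12),(169.5,40),(245.5,40),):
    print(v,z,(Rt.T@(w('w6',322.4,v,z)-e)).round(1)[:2])
for off in (0,1,2,3):
  r=[]
  for x,z in((45,12),(45,40),(23,34),(14,34),(-14,34),(-23,34),(-45,40)):
    r.append(px('w6',[*(e+ex*(x+off))[:2],z])[1])
  print(off,r)
E
```

```text
[ 302  170   40   76 1309]
{150: np.int64(24), 151: np.int64(21), 152: np.int64(19), 153: np.int64(22), 154: np.int64(20), 155: np.int64(18), 156: np.int64(16), 157: np.int64(17), 158: np.int64(22), 159: np.int64(20), 160: np.int64(15), 161: np.int64(21), 162: np.int64(18), 163: np.int64(16), 164: np.int64(17), 165: np.int64(14), 166: np.int64(22), 167: np.int64(20), 168: np.int64(14), 169: np.int64(45), 170: np.int64(139), 171: np.int64(156), 172: np.int64(162), 173: np.int64(172), 174: np.int64(181), 175: np.int64(188), 176: np.int64(192), 177: np.int64(194), 178: np.int64(193), 179: np.int64(193), 180: np.int64(198), 181: np.int64(204), 182: np.int64(199), 183: np.int64(194), 184: np.int64(186), 185: np.int64(180), 186: np.int64(178), 187: np.int64(163), 188: np.int64(149), 189: np.int64(177), 190: np.int64(168), 191: np.int64(144), 192: np.int64(163), 193: np.int64(213), 194: np.int64(206), 195: np.int64(207), 196: np.int64(213), 197: np.int64(122), 198: np.int64(2), 199: np.int64(17), 200: np.int64(21), 201: np.int64(21), 202: np.int64(20), 203: np.int64(23), 204: np.int64(17), 
[... 1173 characters left out ...]
: np.int64(23), 266: np.int64(19), 267: np.int64(22), 268: np.int64(20), 269: np.int64(23)}
169.5 12 [42.7  1.7]
169.5 40 [45.   1.5]
245.5 40 [-41.7   1.9]
0 [np.float64(167.5), np.float64(169.5), np.float64(189.0), np.float64(196.9), np.float64(221.1), np.float64(228.6), np.float64(248.2)]
1 [np.float64(166.6), np.float64(168.6), np.float64(188.1), np.float64(196.0), np.float64(220.2), np.float64(227.8), np.float64(247.4)]
2 [np.float64(165.7), np.float64(167.7), np.float64(187.2), np.float64(195.2), np.float64(219.4), np.float64(226.9), np.float64(246.6)]
3 [np.float64(164.9), np.float64(166.7), np.float64(186.3), np.float64(194.3), np.float64(218.5), np.float64(226.1), np.float64(245.8)]
```

```bash
python3 -m inch '[[[-0.3,1.5,50,0,0,0,75],[-0.3,1.5,100,0,0,0,75],[-0.3,1.5,150,0,0,0,75],[-0.3,1.5,200,0,0,0,75],[-0.3,1.5,230,0,0,0,75],[-0.3,1.5,250,0,0,0,75],[-0.3,1.5,260,0,0,0,75],[-0.3,1.5,263,0,0,0,75],[-0.3,1.5,263,0,0,0,75],[-0.3,1.5,263,0,0,0,0],[-0.3,1.5,263,0,0,0,0],[-0.3,1.5,263,0,0,0,0],[-0.3,1.5,263,0,0,0,0],[-0.3,1.5,263,0,0,0,0]]]'
```

```text
t: 38.3
ee_pos: [641.5, 288.9, 23.9]
orientation: [-1.305, 2.856, -0.0]
ft_force: [-1.0, -1.2, 6.5]
width: 46.2
grasp_force: 30.0
```

```bash
python3 -m inch '[[[0,0,-10,0,0,0,0],[0,0,-40,0,0,0,0],[0,0,-80,0,0,0,0],[0,0,-120,0,0,0,0],[0,0,-160,0,0,0,0],[10,-5,-195,0,0,0.05,0],[35,-19,-211,0,0,0.1,0],[70,-37,-211,0,0,0.1,0],[105,-56,-211,0,0,0.1,0],[140,-74,-211,0,0,0.1,0],[175,-93,-211,0,0,0.1,0],[210,-111,-211,0,0,0.1,0],[235,-125,-211,0,0,0.1,0],[252,-134,-211,0,0,0.1,0],[260,-138,-211,0,0,0.1,0],[260,-138,-211,0,0,0.1,0],[260,-138,-211,0,0,0.1,0]]]'
python3 - <<'E'
from h import *
save('wrist','w7');print(status.get_obs()['ee_pos'],status.get_obs()['qpos'].round(2),tool(1,0,0),tool(0,1,0))
e=status.get_obs()['ee_pos'];print(px('w7',[*e[:2],e[2]+16]),px('w7',[575.1,2.5,144]))
f=load('w7')[0];cv2.imwrite('pics/c7.png',cv2.resize(f[150:400,200:440],None,fx=2.4,fy=2.4)[:,:,::-1])
E
```

```text
t: 40.0
ee_pos: [575.2, 2.3, 233.9]
orientation: [-1.161, 2.919, 0.0]
ft_force: [0.5, 0.2, -1.4]
width: 45.9
grasp_force: 30.0
[575.23201914   2.57342483 233.77081101] [-0.02  0.36  1.75  0.    1.03 -2.35] [-7.26315427e-01 -6.87361507e-01  2.41740824e-04] [-6.87361451e-01  7.26315467e-01  2.80990442e-04]
[322.4 336.6] [321.7 254.1]
```

View pics/c7.png

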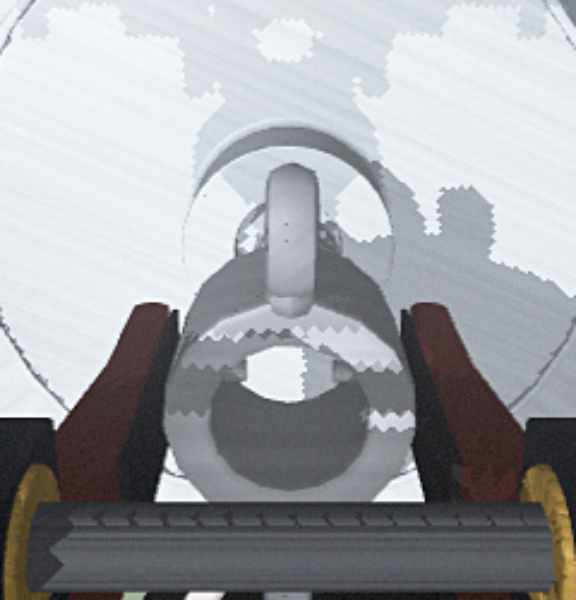

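Nut is held square, centred on the crown in the image (x about 290 for both). Lowering it onto the stud.

```bash
python3 -m inch '[[[0,0,15,0,0,0,0],[0,0,25,0,0,0,0],[0,0,30,0,0,0,0],[0,0,34,0,0,0,0],[0,0,38,0,0,0,0],[0,0,42,0,0,0,0],[0,0,44,0,0,0,0],[0,0,46,0,0,0,0],[0,0,47,0,0,0,0]]]'
```

```text
t: 40.95
ee_pos: [575.0, 2.0, 186.7]
orientation: [-1.161, 2.919, 0.001]
ft_force: [-1.0, 3.5, 1.0]
width: 46.2
grasp_force: 30.0
```

```bash
python3 -m inch '[[[-0.3,0.4,1,0,0,0,0],[-0.3,0.4,2,0,0,0,0],[-0.3,0.4,3,0,0,0,0],[-0.3,0.4,3,0,0,0,0]]]'
python3 -m inch '[[[0,0,1,0,0,0,0],[0,0,2,0,0,0,0],[0,0,3,0,0,0,0],[0,0,3,0,0,0,0]]]'
```

```text
t: 41.35
ee_pos: [575.0, 2.2, 183.6]
orientation: [-1.161, 2.919, -0.0]
ft_force: [0.0, 1.9, -1.5]
width: 46.3
grasp_force: 30.0
t: 41.75
ee_pos: [574.9, 2.2, 180.5]
orientation: [1.161, -2.919, -0.0]
ft_force: [-0.4, 1.3, -0.7]
width: 46.1
grasp_force: 30.0
```

```bash
python3 -m inch '[[[0,0,1,0,0,0,0],[0,0,2,0,0,0,0],[0,0,3,0,0,0,0],[0,0,3,0,0,0,0]]]'
python3 -m inch '[[[0,0,1,0,0,0,0],[0,0,2,0,0,0,0],[0,0,3,0,0,0,0],[0,0,3,0,0,0,0]]]'
```

```text
t: 42.15
ee_pos: [575.1, 2.2, 179.3]
orientation: [-1.161, 2.919, -0.0]
ft_force: [-5.6, -0.1, 14.4]
width: 46.1
grasp_force: 30.0
t: 42.55
ee_pos: [575.3, 2.2, 178.7]
orientation: [-1.161, 2.918, -0.001]
ft_force: [-13.0, 1.3, 35.3]
width: 46.2
grasp_force: 30.1
```

```bash
python3 -m inch '[[[0,0,-3.5,0,0,0,0],[0,0,-3,0,0,0.12,0],[0,0,-2.6,0,0,0.24,0],[0,0,-2.1,0,0,0.36,0],[0,0,-1.7,0,0,0.48,0],[0,0,-1.2,0,0,0.6,0],[0,0,-0.8,0,0,0.72,0],[0,0,-0.3,0,0,0.84,0],[0,0,0.2,0,0,0.96,0],[0,0,0.6,0,0,1.08,0],[0,0,1.1,0,0,1.2,0],[0,0,1.1,0,0,1.2,0]]]'
```

```text
t: 43.75
ee_pos: [575.5, 2.1, 174.5]
orientation: [0.695, 3.062, 0.0]
ft_force: [-1.6, 1.0, 7.4]
width: 46.3
grasp_force: 30.0
```

```bash
python3 -m inch '[[[0,0,0.5,0,0,0.12,0],[0,0,0.9,0,0,0.24,0],[0,0,1.4,0,0,0.36,0],[0,0,1.8,0,0,0.48,0],[0,0,2.3,0,0,0.6,0],[0,0,2.7,0,0,0.72,0],[0,0,3.2,0,0,0.84,0],[0,0,3.7,0,0,0.96,0],[0,0,4.1,0,0,1.08,0],[0,0,4.6,0,0,1.2,0],[0,0,4.6,0,0,1.2,0]]]'
```

```text
t: 44.85
ee_pos: [575.1, 1.9, 170.1]
orientation: [2.303, 2.136, 0.0]
ft_force: [-2.8, 0.3, 10.6]
width: 46.1
grasp_force: 30.0
```

```bash
python3 -m inch '[[[0,0,0.4,0,0,0.1,0],[0,0,0.8,0,0,0.2,0],[0,0,1.1,0,0,0.3,0],[0,0,1.5,0,0,0.4,0],[0,0,1.5,0,0,0.4,0]]]'
python3 -c "from h import *;print(status.get_obs()['moment'])"
python3 -m inch '[[[0,0,0.4,0,0,0.1,0],[0,0,0.8,0,0,0.2,0],[0,0,1.1,0,0,0.3,0],[0,0,1.5,0,0,0.4,0],[0,0,1.5,0,0,0.4,0]]]'
python3 -c "from h import *;print(status.get_obs()['moment'])"
```

```text
t: 45.35
ee_pos: [575.2, 2.0, 168.5]
orientation: [2.681, 1.636, 0.001]
ft_force: [-2.8, 0.2, 8.9]
width: 46.0
grasp_force: 30.0
[ 0.12581771  0.6702221  -0.0341282 ]
t: 45.85
ee_pos: [575.4, 2.1, 167.8]
orientation: [2.953, 1.071, 0.002]
ft_force: [-5.9, -0.5, 15.1]
width: 45.9
grasp_force: 30.0
[ 0.20867937  1.20079771 -0.11219346]
```

```bash
python3 -m inch '[[[0,0,-0.5,0,0,0.1,0],[0,0,-0.5,0,0,0.2,0],[0,0,-0.5,0,0,0.3,0],[0,0,-0.5,0,0,0.4,0],[0,0,-0.5,0,0,0.5,0],[0,0,-0.5,0,0,0.5,0]]]'
python3 -c "from h import *;print(status.get_obs()['moment'],status.get_obs()['qpos'][5])"
```

```text
t: 46.45
ee_pos: [574.3, 1.9, 167.8]
orientation: [3.126, 0.307, -0.002]
ft_force: [-8.6, -0.2, 15.5]
width: 46.1
grasp_force: 30.0
[ 0.04731075  1.42787472 -0.24513281] 1.358172789324582
```

```bash
python3 -m inch '[[[0,0,-0.5,0,0,0.1,0],[0,0,-0.5,0,0,0.2,0],[0,0,-0.5,0,0,0.3,0],[0,0,-0.5,0,0,0.4,0],[0,0,-0.5,0,0,0.5,0],[0,0,-0.5,0,0,0.6,0]]]'
python3 -c "from h import *;print(status.get_obs()['moment'],status.get_obs()['qpos'][5])"
python3 -m inch '[[[0,0,0,0,0,0.1,0],[0,0,0,0,0,0.2,0],[0,0,0,0,0,0.2,0]]]'
python3 -c "from h import *;print(status.get_obs()['moment'],status.get_obs()['qpos'][5])"
```

```text
t: 47.05
ee_pos: [573.2, 2.4, 167.8]
orientation: [3.077, -0.631, -0.005]
ft_force: [-10.6, 2.9, 14.4]
width: 46.2
grasp_force: 30.0
[0.55925094 1.8689961  0.42558626] 1.9586338229115645
t: 47.35
ee_pos: [573.0, 2.7, 167.8]
orientation: [2.999, -0.935, -0.006]
ft_force: [-11.5, 3.0, 14.9]
width: 46.1
grasp_force: 30.0
[ 0.73013067  1.92444871 -0.17768837] 2.1581574851550838
```

```bash
python3 -m inch '[[[0,0,0,0,0,0,75],[0,0,0,0,0,0,75],[0,0,0,0,0,0,75],[0,0,-20,0,0,0,75],[0,0,-50,0,0,0,75],[0,0,-90,0,0,0,75],[0,0,-130,0,0,0,75],[0,0,-160,0,0,0,75],[0,0,-160,0,0,0,75]]]'
python3 - <<'E'
from h import *
save('wrist','w8');save('top','top3');f=load('w8')[0];t=load('top3')[0]
cv2.imwrite('pics/c8.png',np.hstack([cv2.resize(f[60:360,160:480],(400,375)),cv2.resize(t[140:340,180:490],(400,258))[:258].repeat(1,0) if 0 else cv2.copyMakeBorder(cv2.resize(t[140:340,270:490],(400,364)),0,11,0,0,cv2.BORDER_CONSTANT)])[:,:,::-1])
print(px('w8',[575.1,2.5,184]),px('w8',[575.1,2.5,178]))
E
```

```text
t: 48.25
ee_pos: [577.5, 2.0, 331.8]
orientation: [-2.999, 0.93, -0.013]
ft_force: [0.3, -0.4, -0.1]
width: 66.1
grasp_force: 0.0
[320.7 236.2] [320.7 234.4]
```

View pics/c8.png

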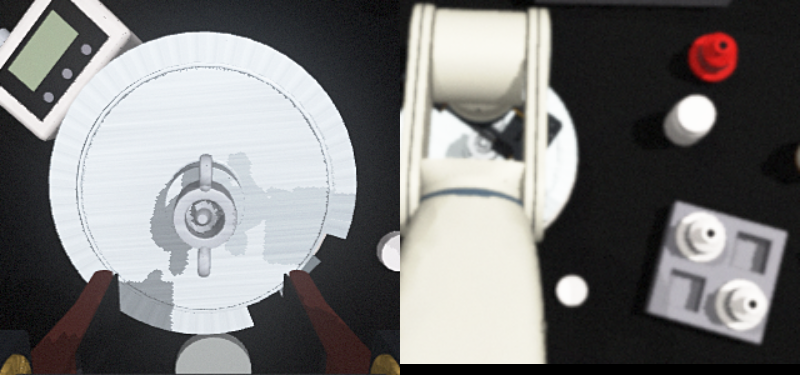

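The wings are still in line with the tool, so the nut never slipped in the fingers. The turret was carried along, which means the nut is snug. The cover is concentric with the ring and both holders stand in the rack.

```bash
python3 -c "from workcell import ctrl;print(ctrl.close_job())"
```

```text
the job is handed in; nothing more can be done
None
```

Job handed in at about 48 s: both filter holders present on the sampler are upright in the rack, the dust cover is seated on the hub, and the wing nut is snug; the judge returned no result.

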